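# Clamp the glued soap case

## Robot

A 6-joint arm with a two-finger parallel gripper is mounted at the origin on the work surface. World frame = base frame: x ahead of the robot, y to its left, z up, the work surface at z = 0. Lengths are in m, angles in degrees, forces in N, time in s.
With the tool pointing down it reaches from about 0.375 to 0.9 m from the base axis. Payload 3.1 kg.
Tool frame: the origin (TCP) lies at the very end of the fingers, on their centre line; the grasp point (between the pads) lies 19 mm behind it; z points along the fingers, y is the line along which they close (so a half turn about z gives the same grasp; the last joint's range is limited). The gripper opens to 87 mm and grips with 3 to 60 N. Pads are 19 mm wide; open, the fingers measure 117 mm over their backs; the gripper's body (75 mm by 190 mm) begins 51 mm behind the grasp point.
Start: joints at [-82.363, 30.224, 82.088, -0, 67.689, -10.227], TCP at [0.192, -0.595, 0.223] pointing down, gripper open.
Joint ranges: [-176.69, 176.69], [-43.24, 126.21], [12.49, 139.97], [-82, 262], [0, 151.66], [-163.58, 163.58]. Speed limits (degrees/s): [159.86, 159.86, 180, 180, 180, 180].

## Interface

Orientations are given as a 3x3 rotation matrix whose columns are the frame's x, y, z axes.
In Python, from rig import readout, cams, bot gives the robot as it stands.
- The arm moves only by the shell command python3 -m inch 'ROWS'. ROWS is JSON, a list of rows, each a list of 5 numbers: the shift along the world's x, y, z in cm, then the turn about the world's z in degrees, then the finger opening in cm, from 0 to 8.7. In form: [[dx, dy, dz, twist, fingers], ...]. A call has 1 to 10 rows; each row is the pose to reach, as a shift and turn from the pose commanded when the call began; what a row does not reach only later rows make up. A row lasts 1/12 s, in which the tool goes at most 41.7 mm and 7.16 degrees, less where a joint would pass 70% of its speed; a pose out of reach is approached as far as the arm can. A call with a gripper value outside its range is refused whole. The fingers move at their own pace and stop on an object; the grip force is fixed at half the most. Time passes only in rows, so rows that repeat a pose let the fingers close. It gives the time, the measured TCP pose, the force, the opening and the grip force at its end, in the units of the state.
- readout.read_state(): the state, without advancing time (a new reading comes with each control period).
- cams.capture(name): name is "side" or "top" or "wrist"; returns a dict with "image" (384x512x3 uint8, blue, green, red), "intrinsics" (3x3 intrinsics, pixels), "k1" (the pictures are not rectified: a ray, as slopes to the right and down, at radius r is drawn at 1 + k1 r^2 times it, then the intrinsics apply), "xyz" and "rotation" of the camera in the world; the wrist camera has in their place "tool_from_camera" (4x4, takes a point from camera to tool coordinates, whose origin is the TCP and whose axes are the flange's). Camera axes: x right, y down, z forward; pixel columns grow to the right and rows downward; lengths in m; the calibration is good to about 2 mm. A picture is of the moment at which its call begins: read the wrist's pose just before it. There is no depth.
- bot.hand_in(): hands the job in; it is judged then, once.
The state is a dict: "time_s": time; "joint_positions": joint angles; "qvel": joint speeds; "tau": joint torques, N m; "position": TCP position; "tcp_rot": TCP orientation; "force": force on the tool from outside, world axes, zero at the start; "moment": the same for the moment, N m; "opening": opening from 0.0 (shut) to 1.0 (fully open); "grasp_force": force on a finger pad.
Only numpy, scipy, OpenCV 4.12 (cv2) and the standard library are available. Lean on these libraries where they do the work, as an engineer would, in place of code of your own. Each camera call takes 0.05 s, during which the arm holds its last target. There are 200 camera calls.

## Task

The yellow soap case has just been glued across its middle. Handling it gently, lay it flat on the two wooden rails of the bar clamp, lengthwise between the jaws, and let go of it; then pump the clamp's trigger so that the jaw creeps up and presses the case end to end against the fixed jaw. Move the jaw only by the trigger, stop when its sprung pad is pushed in by about 8 mm so that nothing is crushed, leave everything else where it stands, and finish while still holding the trigger squeezed.

Things in the scene. Friction and masses are not known exactly. Their poses are not given: they have to be found in the camera images.
- case: the glued soap case, lid shut: a 60 x 90 x 32 mm rounded plastic box (its x, y, z), about 0.12 kg; origin at the centre of its underside, long side along its y. Either way round is fine. Take it across its 60 mm width. The glue is weak: gripping it with more than 20 N (40 N over both fingers) breaks it.
- clamp: one-hand bar clamp screwed on a plank (fixed, 90 x 345 x 14 mm); origin on the ledge, under the plank, on the bar's centre line; bar along its y. In this frame: the fixed jaw's face is at y = -8 mm and the moving jaw comes from +y; both jaws are 44 mm wide (x) and reach z = 78 mm. Between handle and fixed jaw stands the trigger; the ratchet housing at their feet reaches z = 50 mm.
- fixed_jaw: the clamp's fixed jaw, 12 mm thick, face at y = -8 mm of the clamp; its origin is the clamp's origin
- jaw: the moving jaw on the bar's end, 12 mm thick; its origin coincides with the clamp's origin when joint bar is 0 and travels with the bar. Not to be pushed by hand (more than 3 N counts).
- pad: the sprung pad, 40 mm wide, in front of the moving jaw, on springs; origin as jaw, plus the push-in. More than 15 N on the case crushes it.
- trigger: the trigger: an upright blade 20 mm wide (x), 10 mm thick (y), z = 56 to 122 mm above the ledge; its origin coincides with the clamp's origin when at rest. At rest its centre is at y = -61 mm of the clamp, and it is squeezed towards the handle (-y).
- trigger_slide (a joint): trigger travel in m: 0 at rest, 0.016 fully squeezed; a return spring of 1.8 N at rest to 4.2 N brings it back when let go
- bar (a joint): how far the bar and moving jaw have closed, m, 0 (open) to 0.068: the free pad's face is at y = 127 mm minus this in the clamp's frame. The squeezed trigger drives it mm for mm by a pawl on teeth 6 mm apart, after up to 7 mm of lost motion: 10 to 16 mm a full squeeze from full release. On release friction of 3 N holds the bar (a harder pressed pad slips back to 3 N).
- pad_spring (a joint): how far the pad is pushed in towards the moving jaw, m: 0 free, 0.020 at its stop; stiffness 1 N per mm, so 8 mm means 8 N on the case
- cup: ceramic toothbrush cup, 72 mm wide, 95 mm tall, origin under its centre; leave alone
- tumbler: glass tumbler, 68 mm wide, 110 mm tall; leave alone
- bodna: red plastic bodna (spouted water pot), 156 mm wide without spout, 190 mm tall; leave alone
- plate: small steel plate, 150 mm wide; leave alone
- glue: small white glue bottle, 32 mm wide, 85 mm tall; leave alone
- soap: bar of soap, 50 x 75 x 24 mm; leave alone
- bed (a point): point on top of the two wooden rails (40 mm above the ledge) where the case goes, on the clamp's centre line, 45 mm in front (+y) of the fixed jaw's face. The rails' outer edges are 24 mm either side of the centre line, so the case, laid lengthwise along the bar, overhangs by 6 mm on each side.
- handle (a point): middle of the upright fixed handle, at y = -95 mm of the clamp, 90 mm above the ledge; the handle is 14 mm thick along y, 22 mm wide along x, and its top is 132 mm above the ledge
Things that resemble listed ones, but are neither listed nor needed, are in the scene too. What is meant by the case is not turquoise, and is the smaller of those in its own colour.

How it is judged (in metres and radians):
On the way, in this order (a step that is already met when the one before it is completed fails the run):
1. the case lies flat on the rails between the jaws, lengthwise, let go of, not yet pressed by the pad (z of case in the frame of clamp between 0.036 and 0.044 m and x of case in the frame of clamp between -0.015 and 0.015 m and y of case in the frame of clamp between 0.03 and 0.09 m and angle between the y axis of case and the y axis of clamp, either way round below 0.25 rad and angle between case's own z axis and vertical below 0.1 rad and contact force between the fingers and case below 0.2 N and contact force between pad and case below 1 N), for 0.2 s.
2. with the trigger squeezed by the fingers, the pad presses the case against the fixed jaw (contact force between pad and case above 3 N and contact force between fixed_jaw and case above 2 N and contact force between the fingers and trigger above 1 N), for 0.2 s.
At the end, for the whole second after the job is handed in: Fingers still squeeze the trigger (over 1 N), the pad presses the case with 4 to 12 N (pushed in 4 to 12 mm) against the fixed jaw; the case lies flat on the rails, within 15 mm of the clamp's centre line and 0.15 rad of its direction, not touched by the robot (contact force between pad and case between 4 and 12 N and contact force between fixed_jaw and case above 2 N and contact force between the fingers and trigger above 1 N and value of joint trigger_slide above 0.001 m and z of case in the frame of clamp between 0.036 and 0.044 m and x of case in the frame of clamp between -0.015 and 0.015 m and angle between the y axis of case and the y axis of clamp, either way round below 0.15 rad and angle between case's own z axis and vertical below 0.1 rad and contact force between each of the arm, the fingers and case below 0.5 N and contact force between each of the arm, the fingers and jaw below 0.5 N); the arm keeps its last pose, push and grip.
It fails at once if the fingers press the case with more than 20 N each (40 N in all) (contact force between the fingers and case above 40 N).
It fails at once if the pad or jaw crushes the case (over 15 N) (contact force between any of pad, jaw and case above 15 N).
It fails at once if the robot pushes the moving jaw or its pad by hand (over 3 N) (contact force between any of the fingers, the arm and jaw above 3 N or contact force between any of the fingers, the arm and pad above 3 N).
It fails at once if another thing on the ledge is disturbed (moved over 30 mm) (distance of any of cup, tumbler, bodna, plate, glue, soap from where it was at the start of the episode above 0.03 m).
It also fails if it takes over 72 s, if anything falls off the work surface, if the arm or the gripper's body presses on something with over 40 N, if the wrist force passes 120 N, or if a joint passes its speed limit or range.

## Working session

There is one attempt and no reset: what is moved stays moved. The work goes in short steps, Python scripts to look and compute and a shell command to move; the robot and the scene stay as the last step left them, time stands still between calls to the robot, and variables do not carry over. Pictures are saved under pics/ and viewed, at most 11 in all, crops included, and the job is handed in when it is done.

```bash
mkdir -p pics; ls; python3 - <<'E'
from rig import readout,cams
import cv2,numpy as np
s=readout.read_state();print(s['position'],s['opening'],s['time_s'],np.round(s['tcp_rot'],3).tolist())
ims=[]
for n in ['top','side','wrist']:
    c=cams.capture(n);cv2.imwrite(f'pics/{n}0.png',c['image'])
    print(n,c['intrinsics'],c['k1'],c.get('xyz'),c.get('rotation'),c.get('tool_from_camera'))
E
```

```text
pics
[ 0.19165177 -0.59412205  0.22157793] 1.0005306113431056 0.0 [[0.952, 0.307, -0.0], [0.307, -0.952, 0.002], [0.0, -0.002, -1.0]]
top [[472.94690052   0.         252.77057567]
 [  0.         472.94690052 188.53381454]
 [  0.           0.           1.        ]] -0.11605049052893483 [ 0.46194052 -0.11670113  1.39113885] [[ 0.02334265 -0.99825257  0.05428557]
 [-0.99972419 -0.02316782  0.00384774]
 [-0.00258334 -0.05436041 -0.99851804]] None
side [[466.05841408   0.         255.56231576]
 [  0.         466.05841408 189.4106675 ]
 [  0.           0.           1.        ]] 0.04066534382283302 [0.03092204 0.89274988 0.99913846] [[-0.89206479 -0.30205529  0.33612945]
 [-0.45161804  0.56925605 -0.68701434]
 [ 0.01617259 -0.76466343 -0.6442269 ]] None
wrist [[272.33350833   0.         258.54072691]
 [  0.         272.33350833 194.28852997]
 [  0.           0.           1.        ]] -0.05722177017973494 None None [[-6.53770399e-04 -9.61071645e-01 -2.76298509e-01  7.39939555e-02]
 [ 9.99999777e-01 -6.65760105e-04 -5.04059709e-05  4.25757445e-04]
 [-1.35504775e-04 -2.76298480e-01  9.61071866e-01 -1.61252324e-01]
 [ 0.00000000e+00  0.00000000e+00  0.00000000e+00  1.00000000e+00]]
```

View pics/top0.png

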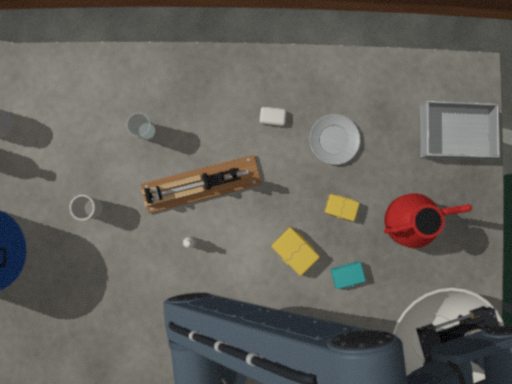

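View pics/side0.png

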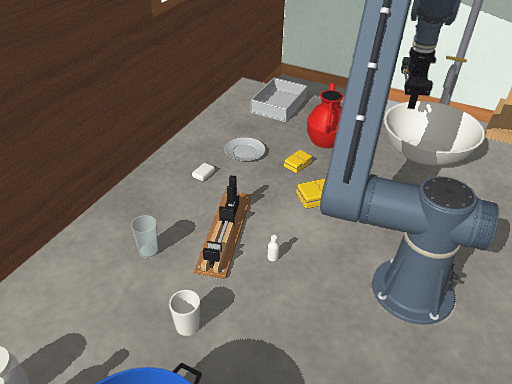

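The top view shows the small yellow case at (342,207) and the larger decoy at (296,251). The clamp runs from (145,195), the moving jaw end, to (260,170), the handle end. The side view confirms this: the handle and trigger are at the far end, around (232,190).

```bash
cat > h.py <<'E'
import cv2,numpy as np
from rig import readout,cams
def pose(c,s=None):
    if c.get('xyz') is not None: return np.array(c['rotation']),np.array(c['xyz'])
    T=np.array(c['tool_from_camera']);R=np.array(s['tcp_rot'])
    return R@T[:3,:3],np.array(s['position'])+R@T[:3,3]
def snap(n,f=None):
    s=readout.read_state();c=cams.capture(n)
    if f: cv2.imwrite(f,c['image'])
    return c,*pose(c,s)
def cast(c,R,p,px,z):
    px=np.array(px,float).reshape(-1,1,2)
    d=np.array([c['k1'],0,0,0,0.])
    u=cv2.undistortPoints(px,np.array(c['intrinsics']),d).reshape(-1,2)
    r=np.c_[u,np.ones(len(u))]@R.T
    return p+r*((z-p[2])/r[:,2])[:,None]
def rects(c,R,p,lo,hi,z,amin):
    m=cv2.inRange(cv2.cvtColor(c['image'],cv2.COLOR_BGR2HSV),lo,hi)
    m=cv2.morphologyEx(m,cv2.MORPH_CLOSE,np.ones((5,5)))
    for k in cv2.findContours(m,cv2.RETR_EXTERNAL,cv2.CHAIN_APPROX_NONE)[0]:
        if cv2.contourArea(k)<amin: continue
        q=cast(c,R,p,k,z)[:,:2].astype(np.float32)
        r=cv2.minAreaRect(q);b=cv2.boxPoints(r)
        e=b[1]-b[0],b[2]-b[1];e=max(e,key=np.linalg.norm)
        print('px',k.reshape(-1,2).mean(0).round(),'xy',np.round(r[0],4),'size',np.round(r[1],4),'long axis deg',np.degrees(np.arctan2(e[1],e[0])).round(1))
E
python3 - <<'E'
from h import *
c,R,p=snap('top')
print('yellow');rects(c,R,p,(22,120,60),(35,255,255),.030,150)
print('brown');rects(c,R,p,(5,90,40),(18,255,255),.014,300)
E
```

```text
yellow
px [295. 250.] xy [ 0.3593 -0.2369] size [0.1219 0.0853] long axis deg 46.2
px [342. 207.] xy [ 0.4884 -0.3693] size [0.0919 0.0613] long axis deg 72.9
brown
px [200. 184.] xy [0.5474 0.0415] size [0.09   0.3438] long axis deg -74.3
px [258.   5.] xy [ 1.1036 -0.1064] size [0.0644 1.6211] long axis deg -88.7
```

```bash
python3 -m inch '[[0,0,4,0,8.7],[29.7,22.5,2,55,8.7],[29.7,22.5,2,55,8.7],[29.7,22.5,2,55,8.7],[29.7,22.5,2,55,8.7],[29.7,22.5,2,55,8.7],[29.7,22.5,2,55,8.7],[29.7,22.5,2,55,8.7],[29.7,22.5,2,55,8.7],[29.7,22.5,2,55,8.7]]'; python3 -m inch '[[0,0,0,0,8.7],[0,0,0,0,8.7],[0,0,0,0,8.7]]'
python3 - <<'E'
from h import *
s=readout.read_state();print(s['position'],np.round(s['tcp_rot'],3).tolist(),s['time_s'])
c,R,p=snap('wrist','pics/w1.png')
print('yellow');rects(c,R,p,(22,120,60),(35,255,255),.030,800)
E
```

```text
time_s: 1.03
position: [0.4902, -0.368, 0.2423]
tcp_rot: [[0.292, 0.957, -0.0], [0.957, -0.292, 0.0], [0.0, -0.0, -1.0]]
force: [0.1, 0.0, 0.0]
opening: 0.997
grasp_force: 0.0
time_s: 1.28
position: [0.4885, -0.3698, 0.2423]
tcp_rot: [[0.294, 0.956, -0.001], [0.956, -0.294, -0.0], [-0.0, -0.001, -1.0]]
force: [-0.7, -0.7, 0.0]
opening: 1.003
grasp_force: 0.0
[ 0.48851183 -0.3697749   0.24233263] [[0.294, 0.956, -0.001], [0.956, -0.294, -0.0], [-0.0, -0.001, -1.0]] 1.2833
yellow
px [257. 171.] xy [ 0.484  -0.3692] size [0.0904 0.0604] long axis deg 74.0
px [136. 105.] xy [ 0.3552 -0.2382] size [0.1249 0.0949] long axis deg 45.8
```

View pics/w1.png

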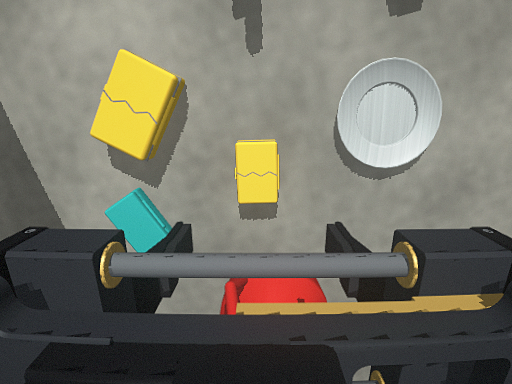

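The wrist view shows the case centred below the gripper at (257,171), with the decoys to the left and the bodna behind it, all clear.

```bash
python3 -m inch '[[-0.3,0.1,-4,0,8.7],[-0.3,0.1,-8,0,8.7],[-0.3,0.1,-12,0,8.7],[-0.3,0.1,-16,0,8.7],[-0.3,0.1,-19,0,8.7],[-0.3,0.1,-22,0,7.5],[-0.3,0.1,-23.4,0,7.0],[-0.3,0.1,-23.4,0,6.6],[-0.3,0.1,-23.4,0,6.4],[-0.3,0.1,-23.4,0,6.3]]'; python3 -m inch '[[0,0,0,0,6.2],[0,0,0,0,6.1],[0,0,0,0,6.1]]';python3 -m inch '[[0,0,0,0,6.05],[0,0,0,0,6.0],[0,0,0,0,6.0]]'
```

```text
time_s: 2.17
position: [0.4858, -0.3706, 0.0097]
tcp_rot: [[0.296, 0.955, 0.002], [0.955, -0.296, -0.002], [-0.001, 0.002, -1.0]]
force: [-0.3, -0.4, 0.3]
opening: 0.75
grasp_force: 0.0
time_s: 2.42
position: [0.4861, -0.3695, 0.01]
tcp_rot: [[0.295, 0.956, 0.001], [0.956, -0.295, -0.002], [-0.001, 0.002, -1.0]]
force: [-0.7, -0.4, 0.6]
opening: 0.711
grasp_force: 0.2
time_s: 2.67
position: [0.4858, -0.3688, 0.0091]
tcp_rot: [[0.294, 0.956, -0.0], [0.956, -0.294, -0.0], [-0.0, 0.0, -1.0]]
force: [-1.4, 0.8, 3.2]
opening: 0.696
grasp_force: 6.3
```

```bash
python3 -m inch '[[0,0,0,0,5.96],[0,0,0,0,5.96]]'; python3 -m inch '[[0,0,0.5,0,5.96],[0,0,1.5,0,5.96],[0,0,3,0,5.96],[0,0,5,0,5.96],[0,0,7,0,5.96],[0,0,9,0,5.96],[0,0,11,0,5.96],[0,0,12,0,5.96],[0,0,12,0,5.96]]'
```

```text
time_s: 2.83
position: [0.4858, -0.3688, 0.0091]
tcp_rot: [[0.294, 0.956, -0.0], [0.956, -0.294, -0.0], [-0.0, 0.0, -1.0]]
force: [-1.6, 0.0, 5.3]
opening: 0.687
grasp_force: 18.5
time_s: 3.58
position: [0.4872, -0.3701, 0.1314]
tcp_rot: [[0.295, 0.956, 0.004], [0.956, -0.295, -0.004], [-0.003, 0.005, -1.0]]
force: [0.2, 0.1, -1.7]
opening: 0.688
grasp_force: 18.6
```

```bash
python3 -m inch '[[0,0,0,0,5.99],[0,0,0,0,5.99],[0,0,0,0,5.99]]'
```

```text
time_s: 3.83
position: [0.485, -0.368, 0.127]
tcp_rot: [[0.295, 0.956, -0.002], [0.956, -0.295, 0.002], [0.002, -0.003, -1.0]]
force: [0.5, 0.2, -1.9]
opening: 0.686
grasp_force: 10.9
```

```bash
python3 -m inch '[[0,0,4,0,5.99],[2,4,8,6,5.99],[4,8,9,12,5.99],[6,12,9,18,5.99],[8,16,9,24,5.99],[10,20,9,29,5.99],[11.5,22,9,32.8,5.99],[11.5,22,9,32.8,5.99],[11.5,22,9,32.8,5.99],[11.5,22,9,32.8,5.99]]'; python3 - <<'E'
from h import *
c,R,p=snap('wrist','pics/w2.png')
print('brown');rects(c,R,p,(5,90,40),(18,255,255),.014,800)
c,R,p=snap('top','pics/t2.png')
cv2.imwrite('pics/t2c.png',cv2.resize(c['image'][140:230,130:290],None,fx=5,fy=5,interpolation=cv2.INTER_CUBIC))
E
```

```text
time_s: 4.67
position: [0.6003, -0.1483, 0.2173]
tcp_rot: [[-0.271, 0.962, -0.003], [0.962, 0.271, 0.0], [0.001, -0.002, -1.0]]
force: [0.3, -0.8, -2.0]
opening: 0.691
grasp_force: 10.9
brown
px [258.  73.] xy [ 0.5655 -0.0346] size [0.0892 0.184 ] long axis deg -74.5
```

View pics/w2.png

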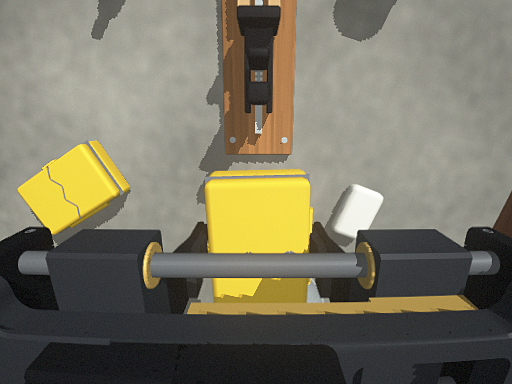

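The plank end is at about (258,153) and the fixed jaw at about (258,12), partly cut off. I'll move forward to see the bed.

```bash
python3 -m inch '[[-1.1,3.9,1,0,5.99],[-2.2,7.8,2,0,5.99],[-3.2,11.6,3,0,5.99],[-3.2,11.6,3,0,5.99],[-3.2,11.6,3,0,5.99],[-3.2,11.6,3,0,5.99]]'; python3 - <<'E'
from h import *
c,R,p=snap('wrist','pics/w3.png')
print('brown');rects(c,R,p,(5,90,40),(18,255,255),.014,800)
import pickle;pickle.dump((dict(c),R,p),open('w3.pkl','wb'))
E
```

```text
time_s: 5.27
position: [0.5688, -0.0344, 0.2487]
tcp_rot: [[-0.269, 0.963, 0.001], [0.963, 0.269, -0.001], [-0.001, 0.0, -1.0]]
force: [0.2, -0.1, -1.1]
opening: 0.69
grasp_force: 10.9
brown
px [258.  90.] xy [0.536  0.0716] size [0.0893 0.2219] long axis deg -74.5
```

View pics/w3.png

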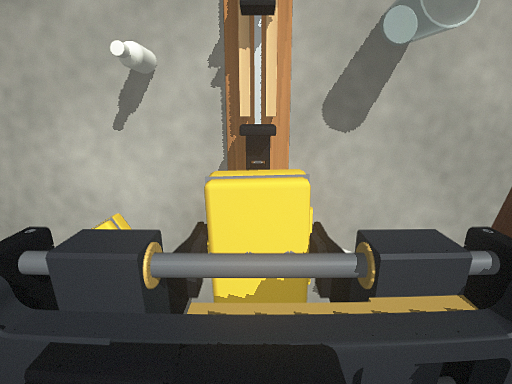

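The wrist view shows the fixed jaw's top edge at about (258,124-135), the rails at columns 240-276, and the moving jaw and pad at about row 13.

```bash
python3 - <<'E'
from h import *
import pickle
c,R,p=pickle.load(open('w3.pkl','rb'))
g=cv2.cvtColor(c['image'],cv2.COLOR_BGR2GRAY)
for col in (246,270): print(col,'rows0-25',g[0:26,col],'rows110-145',g[110:146,col])
print('row129',g[129,232:285].tolist());print('row5',g[5,232:285].tolist())
E
```

```text
246 rows0-25 [ 57  45  50  45  45  40  31  39  37  34  37  35  32  38  31  86 128 120
 117 122 120 119 122 118 121 121] rows110-145 [202 201 202 204 202 215 129  85  87  88  86  83  86 150  61  50  56  62
  56  56  60  57  55  48  51  45  51  50  49  44  50  47  48  46  46  48]
270 rows0-25 [ 57  47  50  53  45  31  36  37  40  36  38  41  36  29  39 152 190 114
 116 121 122 112 212 215 204 204] rows110-145 [198 199 199 199 203 210 127  86  88  89  92  88  87  95  48  56  58  63
  60  59  61  60  55  56  48  49  75 115 115 115 112 113 115 112 112 114]
row129 [87, 92, 89, 94, 91, 90, 93, 64, 48, 56, 56, 55, 58, 59, 56, 53, 53, 56, 56, 57, 56, 59, 56, 58, 58, 57, 60, 58, 54, 56, 61, 60, 59, 57, 64, 60, 63, 63, 59, 59, 58, 60, 60, 45, 124, 149, 145, 146, 148, 144, 147, 148, 145]
row5 [82, 82, 84, 81, 77, 85, 118, 122, 30, 28, 34, 35, 38, 29, 40, 30, 35, 35, 34, 32, 31, 37, 39, 35, 30, 32, 31, 35, 35, 33, 38, 38, 31, 42, 36, 40, 37, 34, 31, 35, 39, 33, 26, 113, 188, 163, 129, 145, 140, 132, 135, 140, 137]
```

```bash
python3 - <<'E'
from h import *
import pickle
c,R,p=pickle.load(open('w3.pkl','rb'))
a=np.radians(105.6);Y=np.array([np.cos(a),np.sin(a)]);X=np.array([Y[1],-Y[0]])
for n,px,z in [('face',[257.5,123.5],.078),('rail end',[257.5,115.6],.040),('back',[257.5,134.5],.078),('jawL',[239.3,129],.078),('jawR',[275.7,129],.078),('pad',[257.5,14.7],.078)]:
    w=cast(c,R,p,[px],z)[0][:2];print(n,w.round(4),'along',(w@Y).round(4),'across',(w@X).round(4))
f=cast(c,R,p,[[257.5,123.5]],.078)[0][:2]; o=f+.008*Y; print('origin',o,'cam',p, 'bed',o+.037*Y)
T=np.array(readout.read_state()['position'])[:2];print('tcp rel clamp',(T-o)@X,(T-o)@Y)
m=np.array([.5474,.0415])-o;print('plank centre rel',m@X,m@Y)
# held case in view: front top edge row ~171, z ~ tcp+0.022
s=readout.read_state();print(cast(c,R,p,[[205,178],[309,178],[257,171]],s['position'][2]+.022)[:,:2]@np.c_[X,Y]-o@np.c_[X,Y])
E
```

```text
face [0.548  0.0292] along -0.1193 across 0.5356
rail end [0.5453 0.0379] along -0.1101 across 0.5355
back [0.5514 0.0168] along -0.1321 across 0.5356
jawL [0.5288 0.0172] along -0.1256 across 0.5139
jawR [0.5705 0.0288] along -0.1257 across 0.5573
pad [0.5168 0.1413] along -0.0029 across 0.5358
origin [0.54580068 0.03685777] cam [0.547138   0.03756942 0.40982367] bed [0.53585064 0.07249478]
tcp rel clamp 0.0029716687084783136 -0.07521586077646157
plank centre rel 0.0027887957648685896 0.0040411324829516095
[[-0.02676816 -0.03090167]
 [ 0.02783315 -0.03094801]
 [ 0.00055064 -0.02721582]]
```

```bash
python3 -m inch '[[-1.1,3.8,0,0,5.99],[-2.3,7.6,0,0,5.99],[-3.4,11.5,-2,0,5.99],[-3.4,11.5,-5,0,5.99],[-3.4,11.5,-9,0,5.99],[-3.4,11.5,-13,0,5.99],[-3.4,11.5,-16,0,5.99],[-3.4,11.5,-18,0,5.99],[-3.4,11.5,-18.5,0,5.99],[-3.4,11.5,-18.5,0,5.99]]'; python3 -m inch '[[0,0,-0.3,0,5.99],[0,0,-0.5,0,5.99],[0,0,-0.7,0,5.99],[0,0,-0.9,0,5.99],[0,0,-0.9,0,5.99]]'
```

```text
time_s: 6.15
position: [0.5342, 0.0807, 0.0616]
tcp_rot: [[-0.268, 0.963, -0.004], [0.963, 0.268, 0.0], [0.001, -0.004, -1.0]]
force: [-0.3, 0.3, -0.4]
opening: 0.69
grasp_force: 10.9
time_s: 6.57
position: [0.5351, 0.0822, 0.0551]
tcp_rot: [[-0.27, 0.963, 0.001], [0.963, 0.27, -0.0], [-0.0, 0.001, -1.0]]
force: [0.6, -0.3, -0.8]
opening: 0.691
grasp_force: 10.9
```

```bash
python3 - <<'E'
from h import *
c,R,p=snap('side','pics/s3.png')
cv2.imwrite('pics/s3c.png',cv2.resize(c['image'][160:290,160:300],None,fx=4,fy=4,interpolation=cv2.INTER_CUBIC))
E
```

```text
(no output)
```

View pics/s3c.png

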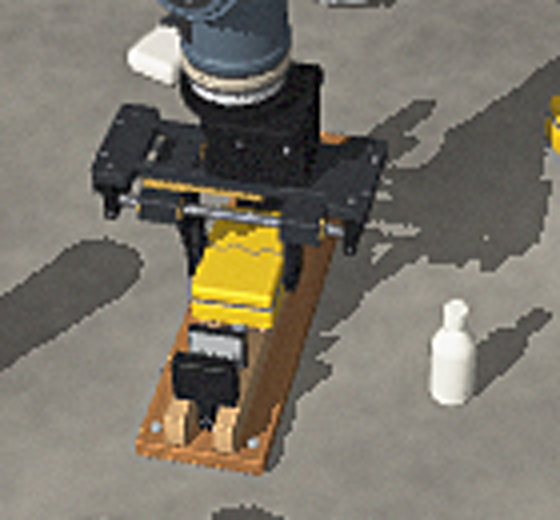

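The side view shows the held case just above the rails, at about (240,275) in the crop, aligned and clear of the grey pad. I'll lower it and release.

```bash
python3 -m inch '[[-0.1,0,-0.2,0,5.99],[-0.1,0,-0.4,0,5.99],[-0.1,0,-0.5,0,5.99],[-0.1,0,-0.5,0,5.99],[-0.1,0,-0.5,0,5.99]]';  python3 -m inch '[[0,0,0,0,5.99],[0,0,-0.1,0,5.99],[0,0,-0.1,0,5.99]]'
```

```text
time_s: 7.03
position: [0.5337, 0.0822, 0.0494]
tcp_rot: [[-0.27, 0.963, -0.0], [0.963, 0.27, 0.0], [0.0, -0.0, -1.0]]
force: [0.4, 0.1, -2.1]
opening: 0.691
grasp_force: 10.9
time_s: 7.28
position: [0.534, 0.0822, 0.0491]
tcp_rot: [[-0.27, 0.963, 0.0], [0.963, 0.27, -0.0], [-0.0, 0.0, -1.0]]
force: [-0.7, 0.4, 2.9]
opening: 0.691
grasp_force: 10.8
```

Contact is made (about +3 to 4 N). Next I open and rise.

```bash
python3 -m inch '[[0,0,0,0,6.2],[0,0,0,0,6.8],[0,0,0,0,7.6],[0,0,0,0,8.2],[0,0,0,0,8.2],[0,0,1,0,8.2],[0,0,4,0,8.2],[0,0,8,0,8.2],[0,0,12,0,8.2],[0,0,15,0,8.2]]'; python3 -m inch '[[1,-4,0,0,0],[2,-8,0,0,0],[3.1,-11,0,0,0],[3.1,-11,0,0,0],[3.1,-11,0,0,0],[3.1,-11,0,0,0],[3.1,-11,0,0,0]]'; python3 - <<'E'
from h import *
import pickle
c,R,p=snap('wrist','pics/w4.png')
pickle.dump((dict(c),R,p),open('w4.pkl','wb'))
rects(c,R,p,(22,120,60),(35,255,255),.070,800)
s=readout.read_state();print(s['position'],s['opening'])
E
```

```text
time_s: 8.12
position: [0.5344, 0.0822, 0.2021]
tcp_rot: [[-0.27, 0.963, 0.003], [0.963, 0.27, -0.0], [-0.001, 0.003, -1.0]]
force: [0.6, -0.4, 0.5]
opening: 0.943
grasp_force: 0.0
time_s: 8.7
position: [0.5639, -0.0267, 0.1985]
tcp_rot: [[-0.271, 0.963, -0.001], [0.963, 0.271, 0.001], [0.001, -0.001, -1.0]]
force: [-0.6, 0.2, -0.1]
opening: 0.496
grasp_force: 0.0
px [260.  78.] xy [0.5327 0.0797] size [0.0616 0.0871] long axis deg -72.8
[ 0.56396724 -0.02656046  0.19850848] 0.45239806238896435
```

View pics/w4.png

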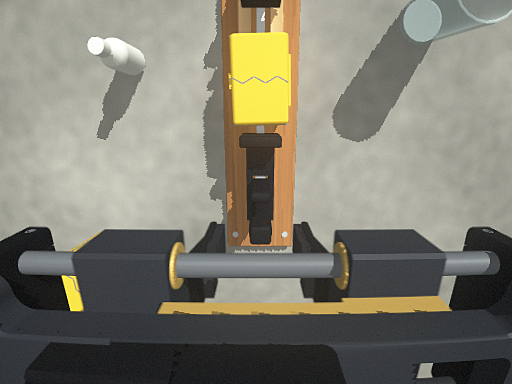

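The case lies on the rails at (260,78). The fixed jaw is at rows 134-147, with the trigger and handle at about (260,180) and (260,235). Next I bring the closed fingers down between jaw and trigger.

```bash
python3 -m inch '[[-0.9,3,0,0,0],[-0.9,3,-2,0,0],[-0.9,3,-5,0,0],[-0.9,3,-8,0,0],[-0.9,3,-10,0,0],[-0.9,3,-11.7,0,0],[-0.9,3,-11.7,0,0],[-0.9,3,-11.7,0,0]]'; python3 - <<'E'
from h import *
o=np.array([.5458,.0369]);Y=np.array([-.269,.963]);X=np.array([.963,.269])
s=readout.read_state();d=np.array(s['position'][:2])-o;print(d@X,d@Y,s['opening'])
E
cat >> h.py <<'E'
O=np.array([.5458,.0369]);Y=np.array([-.269,.963]);X=np.array([.963,.269])
def st():
    s=readout.read_state();d=np.array(s['position'][:2])-O;f=np.array(s['force'][:2])
    print('t',s['time_s'],'xy mm',(1e3*d@X).round(1),(1e3*d@Y).round(1),'F',(f@X).round(1),(f@Y).round(1),np.round(s['force'][2],1))
E
```

```text
time_s: 9.42
position: [0.5548, 0.0033, 0.081]
tcp_rot: [[-0.271, 0.962, -0.003], [0.962, 0.271, 0.001], [0.001, -0.002, -1.0]]
force: [0.8, 0.2, 1.2]
opening: 0.008
grasp_force: 0.0
-0.00034140595466429827 -0.03480710380206723 0.007576388656874307
```

```bash
for i in 1; do python3 -m inch '[[0.13,-0.48,0,0,0],[0.27,-0.96,0,0,0],[0.27,-0.96,0,0,0],[0.27,-0.96,0,0,0]]' >/dev/null; python3 -c 'from h import *;st()'; python3 -m inch '[[0.08,-0.29,0,0,0],[0.13,-0.48,0,0,0],[0.13,-0.48,0,0,0],[0.13,-0.48,0,0,0]]'>/dev/null;  python3 -c 'from h import *;st()'; python3 -m inch '[[0.08,-0.29,0,0,0],[0.13,-0.48,0,0,0],[0.13,-0.48,0,0,0],[0.13,-0.48,0,0,0]]'>/dev/null;  python3 -c 'from h import *;st()'; done
```

```text
t 9.75 xy mm 1.0 -46.8 F 0.5 -0.1 0.7
t 10.0833 xy mm 0.4 -50.6 F 0.8 4.3 2.1
t 10.4167 xy mm 0.3 -55.4 F 1.4 4.3 3.5
```

```bash
python3 -m inch '[[0.08,-0.29,0,0,0],[0.13,-0.48,0,0,0],[0.13,-0.48,0,0,0],[0.13,-0.48,0,0,0]]'>/dev/null; python3 -c 'from h import *;st()'; python3 -m inch '[[0.05,-0.19,0,0,0],[0.08,-0.29,0,0,0],[0.08,-0.29,0,0,0]]'>/dev/null;  python3 -c 'from h import *;st()'; python3 - <<'E'
from h import *
c,R,p=snap('wrist','pics/w5.png')
c,R,p=snap('side','pics/s5.png')
cv2.imwrite('pics/s5c.png',cv2.resize(c['image'][160:290,160:300],None,fx=4,fy=4,interpolation=cv2.INTER_CUBIC))
E
```

```text
t 10.75 xy mm 0.3 -60.1 F 1.1 6.8 4.0
t 11.0 xy mm 0.2 -62.5 F 2.2 7.8 3.9
```

View pics/s5c.png

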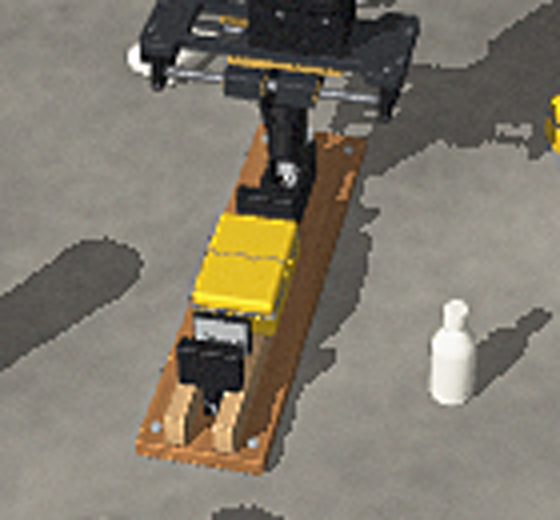

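The side view shows the jaw and pad crept closer to the case, still with a gap. I'll squeeze again.

```bash
for k in 1; do python3 -m inch '[[-0.3,1.08,0,0,0],[-0.61,2.17,0,0,0],[-0.61,2.17,0,0,0],[-0.61,2.17,0,0,0],[-0.3,1.08,0,0,0],[-0.15,0.54,0,0,0],[-0.07,0.26,0,0,0],[0,0,0,0,0],[0,0,0,0,0],[0,0,0,0,0]]' >/dev/null; python3 -c 'from h import *;st()
for n in ("wrist","side"): snap(n,"pics/"+n+"6.png")'; done
python3 - <<'E'
import cv2,numpy as np
ims=[cv2.resize(cv2.imread(f'pics/{n}.png')[220:290,190:250],None,fx=4.3,fy=4.3,interpolation=cv2.INTER_CUBIC) for n in ('s3','s5','side6')]
w=[cv2.imread(f'pics/{n}.png')[0:200,160:360] for n in ('w5','wrist6')]
a=np.hstack(ims);b=np.hstack(w);W=max(a.shape[1],b.shape[1])
pad=lambda m:np.pad(m,((0,0),(0,W-m.shape[1]),(0,0)))
cv2.imwrite('pics/cmp.png',np.vstack([pad(a),pad(b)]))
E
```

```text
t 11.9333 xy mm -0.6 -62.5 F 1.0 9.3 1.1
```

View pics/cmp.png

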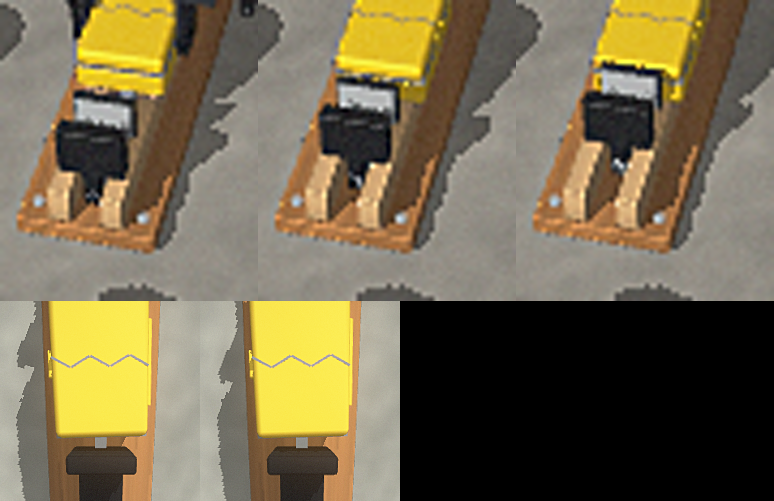

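Top row: the pad advances towards the case with each squeeze. Bottom row: the case hasn't moved and is about 7 mm from the fixed jaw. Third squeeze next.

```bash
cat >> h.py <<'E'
def gap(f=None):
    s=readout.read_state();c,R,p=snap('wrist',f)
    h=cv2.cvtColor(c['image'],cv2.COLOR_BGR2HSV)
    m=cv2.inRange(h,(22,120,60),(35,255,255))[:200,230:290]
    ys=[np.nonzero(m[:,i])[0].max() for i in (5,15,25,35,45,55)]
    w=cast(c,R,p,[[230+i,y] for i,y in zip((5,15,25,35,45,55),ys)],.06)[:,:2]
    print('case near-end rows',ys,'y mm',(1e3*(w-O)@Y).round(1))
E
python3 -c 'from h import *;gap()'
python3 -m inch '[[-0.3,1.08,0,0,0],[-0.61,2.17,0,0,0],[-0.61,2.17,0,0,0],[-0.61,2.17,0,0,0],[-0.3,1.08,0,0,0],[-0.15,0.54,0,0,0],[-0.07,0.26,0,0,0],[-0.07,0.26,0,0,0]]' >/dev/null; python3 -c 'from h import *;st();gap()'
python3 -m inch '[[0.03,-0.13,0,0,0],[0.07,-0.26,0,0,0],[0.07,-0.26,0,0,0],[0.07,-0.26,0,0,0]]' >/dev/null; python3 -c 'from h import *;st();gap("pics/w7.png");snap("side","pics/s7.png")'
```

```text
case near-end rows [np.int64(136), np.int64(135), np.int64(135), np.int64(135), np.int64(135), np.int64(134)] y mm [0.3 0.9 0.9 0.9 0.9 1.5]
t 12.75 xy mm -0.2 -61.3 F 0.3 6.0 2.1
case near-end rows [np.int64(146), np.int64(146), np.int64(146), np.int64(146), np.int64(146), np.int64(146)] y mm [-5.2 -5.2 -5.2 -5.2 -5.2 -5.2]
t 13.1333 xy mm -0.2 -62.5 F 2.0 9.6 1.4
case near-end rows [np.int64(146), np.int64(146), np.int64(146), np.int64(146), np.int64(146), np.int64(146)] y mm [-6.4 -6.4 -6.4 -6.4 -6.4 -6.4]
```

```bash

python3 -m inch '[[-0.3,1.08,0,0,0],[-0.61,2.17,0,0,0],[-0.61,2.17,0,0,0],[-0.61,2.17,0,0,0],[-0.61,2.17,0,0,0],[-0.36,1.3,0,0,0],[-0.36,1.3,0,0,0],[-0.36,1.3,0,0,0]]' >/dev/null; python3 -c 'from h import *;st()'
R='[[0.05,-0.19,0,0,0],[0.05,-0.19,0,0,0],[0.05,-0.19,0,0,0],[0.05,-0.19,0,0,0]]'
python3 -m inch '[[0.05,-0.19,0,0,0],[0.05,-0.19,0,0,0],[0.05,-0.19,0,0,0],[0.05,-0.19,0,0,0]]' >/dev/null; python3 -c 'from h import *;st()'
python3 -m inch '[[0.05,-0.19,0,0,0],[0.05,-0.19,0,0,0],[0.05,-0.19,0,0,0],[0.05,-0.19,0,0,0]]' >/dev/null; python3 -c 'from h import *;st();gap("pics/w8.png")'
```

```text
t 13.9 xy mm 0.0 -51.0 F 0.2 2.0 1.1
t 14.2333 xy mm -0.0 -52.0 F -0.1 4.8 1.1
t 14.5667 xy mm -0.0 -53.7 F 1.0 5.0 2.5
case near-end rows [np.int64(164), np.int64(164), np.int64(164), np.int64(164), np.int64(164), np.int64(164)] y mm [-9.7 -9.7 -9.7 -9.7 -9.7 -9.7]
```

```bash

python3 -m inch '[[0.05,-0.19,0,0,0],[0.05,-0.19,0,0,0],[0.05,-0.19,0,0,0],[0.05,-0.19,0,0,0]]' >/dev/null; python3 -c 'from h import *;st()'
python3 -m inch '[[0.05,-0.19,0,0,0],[0.05,-0.19,0,0,0],[0.05,-0.19,0,0,0],[0.05,-0.19,0,0,0]]' >/dev/null; python3 -c 'from h import *;st();snap("side","pics/s8.png")'
python3 - <<'E'
import cv2,numpy as np
ims=[cv2.resize(cv2.imread(f'pics/{n}.png')[200:290,190:250],None,fx=4,fy=4,interpolation=cv2.INTER_CUBIC) for n in ('side6','s7','s8')]
cv2.imwrite('pics/cmp2.png',np.hstack(ims))
E
```

```text
t 14.95 xy mm -0.0 -55.2 F 0.7 7.4 2.5
t 15.2833 xy mm -0.0 -56.7 F 0.8 8.5 1.2
```

View pics/cmp2.png

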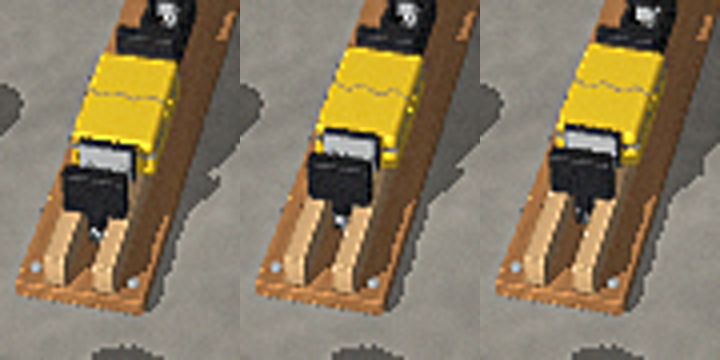

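The case is against the fixed jaw, and the grey gap behind the pad has started to shrink. I'll keep going in small steps.

```bash

python3 -m inch '[[0.05,-0.19,0,0,0],[0.05,-0.19,0,0,0],[0.05,-0.19,0,0,0],[0.05,-0.19,0,0,0]]' >/dev/null; python3 -c 'from h import *;st()'
python3 -m inch '[[0,0,0,0,0],[0,0,0,0,0],[0,0,0,0,0],[0,0,0,0,0]]' >/dev/null; python3 -c 'from h import *;st()'
python3 -m inch '[[0.03,-0.1,0,0,0],[0.03,-0.1,0,0,0],[0.03,-0.1,0,0,0],[0.03,-0.1,0,0,0]]' >/dev/null; python3 -c 'from h import *;st()'
python3 -m inch '[[0,0,0,0,0],[0,0,0,0,0],[0,0,0,0,0],[0,0,0,0,0]]' >/dev/null; python3 -c 'from h import *;st();snap("side","pics/s9.png")'
python3 - <<'E'
import cv2,numpy as np
# grey vs time: profile across pad gap in side view
for n in ('s5','side6','s7','s8','s9'):
    im=cv2.imread(f'pics/{n}.png');h=cv2.cvtColor(im,cv2.COLOR_BGR2HSV)[225:270,200:232]
    m=cv2.inRange(h,(0,0,110),(180,45,255)); m=m[:, :]
    n_,l,st,ce=cv2.connectedComponentsWithStats(m)
    print(n,[(s.tolist(),c.round(1).tolist()) for s,c in zip(st[1:],ce[1:]) if s[4]>15])
E
```

```text
t 15.6667 xy mm -0.1 -58.2 F 2.7 10.1 2.2
t 16.0 xy mm -0.0 -58.1 F 1.8 9.9 3.0
t 16.3333 xy mm -0.1 -58.7 F 2.9 10.9 2.5
t 16.6667 xy mm -0.1 -58.7 F 2.4 11.7 2.1
s5 [([0, 0, 10, 27, 157], [3.1, 9.3]), ([8, 14, 14, 7, 62], [14.8, 17.2])]
side6 [([0, 0, 10, 27, 159], [3.1, 9.4]), ([10, 11, 13, 9, 68], [15.9, 14.4])]
s7 [([0, 0, 11, 27, 163], [3.2, 9.3]), ([11, 9, 13, 6, 58], [17.1, 11.2])]
s8 [([0, 0, 11, 27, 162], [3.2, 9.2]), ([11, 8, 13, 6, 51], [17.0, 10.1])]
s9 [([0, 0, 11, 27, 165], [3.3, 9.3]), ([11, 8, 13, 5, 44], [17.0, 9.8])]
```

```bash

python3 -m inch '[[0.03,-0.12,0,0,0],[0.07,-0.24,0,0,0],[0.07,-0.24,0,0,0],[0.07,-0.24,0,0,0],[0.07,-0.24,0,0,0],[0.07,-0.24,0,0,0]]' >/dev/null; python3 -c 'from h import *;st()'
python3 -m inch '[[0,0,0,0,0],[0,0,0,0,0],[0,0,0,0,0],[0,0,0,0,0]]' >/dev/null; python3 -c 'from h import *;st();snap("side","pics/s10.png");snap("wrist","pics/w10.png")'
python3 - <<'E'
import cv2,numpy as np
for n in ('s9','s10'):
    h=cv2.cvtColor(cv2.imread(f'pics/{n}.png'),cv2.COLOR_BGR2HSV)[225:270,211:232]
    m=cv2.inRange(h,(0,0,110),(180,45,255));print((m>0).sum())
ims=[cv2.resize(cv2.imread(f'pics/{n}.png')[200:270,190:250],None,fx=4,fy=4,interpolation=cv2.INTER_CUBIC) for n in ('side6','s10')]
w=cv2.imread('pics/w10.png')[0:280,130:390]
cv2.imwrite('pics/cmp3.png',np.hstack(ims+[w]))
E
```

```text
t 17.2167 xy mm -0.1 -60.6 F 2.5 13.2 2.7
t 17.55 xy mm -0.1 -60.6 F 2.8 11.5 2.9
52
43
```

View pics/cmp3.png

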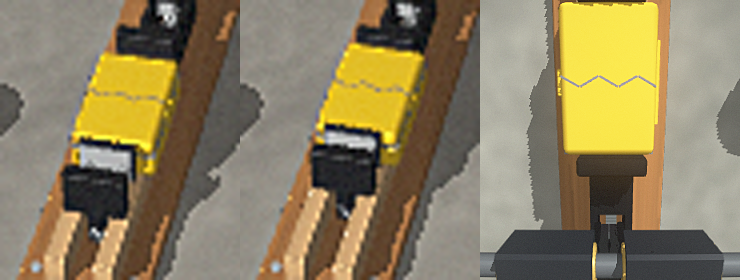

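The case is aligned and seated against the fixed jaw. The pad gap has clearly shrunk, and I estimate 6-8 mm of push-in from the travel and force. Handing in.

```bash
python3 -c 'from rig import bot;print(bot.hand_in())'
```

```text
the job is handed in; nothing more can be done
None
```

I laid the case on the rails, pumped the trigger until the pad pressed it against the fixed jaw, and handed the job in with the trigger still squeezed; the pad is pushed in an estimated 6–8 mm (from trigger travel, wrist force and camera images), and no verdict came back.

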